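# Load a relay board into the programming jig and hold its pins on

## Robot

A 6-joint arm with a two-finger parallel gripper is mounted at the origin on a cart in front of the work surface, level with it; the furniture and walls round the work are solid. World frame = base frame: x ahead of the robot, y to its left, z up, the work surface at z = 0. Lengths are in m, angles in rad, forces in N, time in s.
With the tool pointing down it reaches from about 0.15 to 0.775 m from the base axis. Payload 6.1 kg.
Tool frame: the origin (TCP) lies between the finger pads; the fingertips stand 8 mm ahead of it and the grasp point (between the pads) lies 11 mm behind it; z points along the fingers, y is the line along which they close (so a half turn about z gives the same grasp; the last joint's range is limited). The gripper opens to 85 mm and grips with 20 to 120 N. Pads are 22 mm wide; open, the fingers measure 114 mm over their backs; the gripper's body (76 mm by 85 mm) begins 54 mm behind the grasp point. The pads swing forward as they close: fully open they stand 13 mm farther back than shut.
Start: joints at [1.159, 0.126, -0.04, 1.405, 0, 1.571], TCP at [0.21, 0.481, 0.218] pointing down, gripper open.
Joint ranges: [-2.72, 2.72], [-0.95, 1.95], [-1.27, 1.35], [-1.78, 2.02], [-1.46, 1.47], [-3.14, 3.14]. Speed limits (rad/s): [2.39, 2.39, 3.01, 3.14, 3.14, 3.14].

## Interface

Orientations are given as a rotation vector (axis times angle).
In Python, from plant import arm gives the robot as it stands.
- The arm moves only by the shell command python3 steer.py 'ROWS' [OPENING] [FORCE]. ROWS is 1 to 5 rows, one to a line, with the numbers parted by commas; each row has 4 numbers: dx, dy, dz in m, then a turn about the tool's z in rad; each row shifts and turns the commanded pose from where the row before left it, along the tool's axes as they then stand; what a row does not reach is not made up. A row lasts 1/10 s, in which the tool goes at most 0.05 m and 0.15 rad, less where a joint would pass 70% of its speed; a pose out of reach is approached as far as the arm can. OPENING is the opening from 0.0 (shut) to 1.0 (fully open), set as the command begins (- or left out keeps the last). The fingers move at their own pace and stop on an object; FORCE is the grip in N (left out, the last holds). Time passes only in rows, so rows that do not move let the fingers close. It prints the time, the measured TCP pose, the force, the opening and the grip force at its end. Input that does not fit is refused with a message, and nothing moves.
- arm.get_state(): the state, without advancing time (a new reading comes with each control period).
- arm.capture(name): name is "scene" or "top" or "wrist"; returns a dict with "img" (480x640x3 uint8, red, green, blue), "mtx" (3x3 intrinsics, pixels), "distortion" ([k1, k2, p1, p2, k3] as OpenCV has them; the pictures are not rectified), "T" (4x4, takes a point from camera to world coordinates). Camera axes: x right, y down, z forward; pixel columns grow to the right and rows downward; lengths in m; the calibration is good to about 2 mm. A picture is of the moment at which its call begins. There is no depth.
- arm.finish_job(): hands the job in; it is judged then, once.
The state is a dict: "clock": time; "joints": joint angles; "dq": joint speeds; "joint_efforts": joint torques, N m; "ee_pos": TCP position; "ee_rot": TCP orientation; "wrist_force": force on the tool from outside, world axes, zero at the start; "wrist_torque": the same for the moment, N m; "gripper_width": opening from 0.0 (shut) to 1.0 (fully open); "grip_force": force on a finger pad.
Only numpy, scipy, OpenCV 4.12 (cv2) and the standard library are available. Lean on these libraries where they do the work, as an engineer would, in place of code of your own. Each camera call takes 0.05 s, during which the arm holds its last target. There are 200 camera calls.

## Task

Slide the green relay board, pads first, under the lips of the programming jig until it is fully home against the stop, and let go of it. Then pull the jig's sprung slide towards the jig's mouth by its black knob until the orange pointer stands in the green mark, never into the red, and finish still holding it there with the pins pressed on the board. Leave the other things on the cabinet where they are.

Things in the scene. Friction and masses are not known exactly. Their poses are not given: they have to be found in the camera images.
- board: loose green circuit board, 100 (x) x 50 (y) x 3 (z) mm, 60 g, flat, components up; origin: centre of its underside. +x points to the bare end with six round pads; at the -x end stand a blue relay and, at the very edge, a green screw-terminal strip 8 x 30 mm, 13 mm high. At the start +x is within 35 degrees of straight ahead; it lies left or right of the jig
- relay (a point): centre of the top of the board's blue relay: a box 28 (board x) x 13 (board y) mm, from 3 to 28 mm above the board's underside, centred 26 mm towards -x from the board's centre; nothing stands beside it in y. Take the board by it, fingers closing along board y
- board_nose (a point): middle of the board's +x (pad) edge, at its underside; axes as the board
- jig: programming jig fixed to the cabinet top; origin on the cabinet top. x points from its mouth inwards, z up. Base x -95 to +75 mm, y -48 to +48; its upper face, 12 mm up, is the bed, open from above where x < -48. Housing: front face at x = -38, top plate 62 mm up, gibs and slide 74 mm, knob 110 mm
- jig_mouth (a point): on the bed, in the middle of the mouth at the housing's front face; axes as the jig. From here the board slides 48 mm along +x to the stop, between walls 52 mm apart (flared guides 5 mm high spread to 62 mm apart 23 mm before it) and under 5 mm wide lips 6 mm above the bed (lead-in begins 9 mm before it). The pin plate hangs above, so the board cannot be put in from above
- jig_stop (a point): middle of the stop's face on the bed, axes as the jig; 10 mm towards +x from the jig's origin. Fully home, board_nose touches it and the relay's centre is 76 mm in front of it
- draw_slide (a joint): travel (m) of the slide on top of the jig along the jig's -x: 0 at rest, grows as pulled to the mouth; green mark 0.022 to 0.028, red from 0.031, stop 0.037. Return spring about 4 N at rest, 12 N at the mark; let go, it flies back. A wedge lowers the pins 0.4 mm per mm: they touch a home board at about 0.018 and press about 3 N at the mark
- pins: the six sprung brass test pins (two rows of three, rows 12 mm apart under the clear pin plate, inside the jig); origin at the middle of their tips, 10 mm above the bed while the slide is at rest
- knob (a point): centre of the slide's black upright round knob, 24 mm across, from 84 to 110 mm above the cabinet top (this point 97 mm up, at rest 20 mm towards +x from the jig's origin); free all round above 76 mm
- pointer (a point): tip line of the orange pointer on the slide, over the white scale on the jig's right gib
- green_mark (a point): centre of the green mark on the scale; axes as the jig; the mark reaches 3 mm either way along x; the red field lies beyond it, from 6 mm towards -x of this point
- rosin_tin: bystander: round clear tin of rosin lumps, 63 mm across, 25 mm high, left or right of the jig (where the board is not); origin under its centre
- mug: bystander: beige mug with a handle, 94 mm high, back right corner; origin under its centre
- multimeter: bystander: black multimeter lying face up, 145 x 89 x 46 mm, back left corner; origin under its centre
- solder_spool: bystander: blue reel of solder, 60 mm across, 34 mm high, back right; origin under its centre

How it is judged:
On the way, in this order (a step that is already met when the one before it is completed fails the run):
1. the board lies home on the jig's bed under the lips, its pad edge against the stop, and the fingers have let go of it (x of board_nose in the frame of jig_stop above -0.003 m and z of board_nose in the frame of jig_stop below 0.003 m and angle between the x axis of board and the x axis of jig, either way round below 0.06 rad and distance between board_nose and jig_stop below 0.006 m and contact force between the fingers and board below 0.05 N), for 0.2 s.
2. the slide is held by its knob with the pointer in the green mark and the pins pressed on the board (value of joint draw_slide between 0.022 and 0.028 m and contact force between the fingers and jig above 2 N and contact force between pins and board above 1 N), for 0.5 s.
At the end, for the whole second after the job is handed in: For the whole last second the fingers still hold the knob (over 2 N), the slide stands 22 to 28 mm out (pointer in green), the pins press on the board, and the board lies released under the lips with its pad edge within 3 mm of the stop (all of step 1 and value of joint draw_slide between 0.022 and 0.028 m and contact force between the fingers and jig above 2 N and contact force between pins and board above 1.5 N); the arm keeps its last pose, push and grip.
It fails at once if the pointer is pulled into the red (pins overdriven) (value of joint draw_slide above 0.031 m).
It fails at once if the slide is pulled before the board is home (value of joint draw_slide above 0.008 m and x of board_nose in the frame of jig_stop below -0.006 m).
It fails at once if another thing on the cabinet is pushed away from its place (distance of any of rosin_tin, mug, multimeter, solder_spool from where it was at the start of the episode above 0.02 m).
It also fails if it takes over 53 s, if anything falls off the work surface, if the arm or the gripper's body presses on something with over 40 N, if the wrist force passes 120 N, or if a joint passes its speed limit or range.

## Working session

There is one attempt and no reset: what is moved stays moved. The work goes in short steps, Python scripts to look and compute and a shell command to move; the robot and the scene stay as the last step left them, time stands still between calls to the robot, and variables do not carry over. Pictures are saved under pics/ and viewed, at most 10 in all, crops included, and the job is handed in when it is done.

```bash
ls; mkdir -p pics; python3 - <<'E'
from plant import arm
import cv2
for n in ("top","scene"):
    c=arm.capture(n); cv2.imwrite(f"pics/{n}0.png",c["img"][...,::-1])
    print(n,c["mtx"].round(1).tolist(),c["distortion"],c["T"].round(3).tolist())
print(arm.get_state())
E
```

```text
pics
plant.py
steer.py
top [[575.1, 0.0, 325.0], [0.0, 575.1, 236.8], [0.0, 0.0, 1.0]] [-0.04184015  0.          0.          0.          0.        ] [[-0.013, -0.987, 0.162, 0.389], [-1.0, 0.013, -0.0, -0.057], [-0.002, -0.162, -0.987, 1.322], [0.0, 0.0, 0.0, 1.0]]
scene [[583.8, 0.0, 312.7], [0.0, 583.8, 232.9], [0.0, 0.0, 1.0]] [0.03179679 0.         0.         0.         0.        ] [[-0.288, 0.776, -0.561, 1.169], [0.958, 0.226, -0.179, 0.099], [-0.013, -0.589, -0.808, 0.927], [0.0, 0.0, 0.0, 1.0]]
{'clock': 0.1, 'joints': array([ 1.15901579e+00,  1.26362842e-01, -4.05154631e-02,  1.40539557e+00,
       -3.24436500e-05,  1.57079195e+00]), 'dq': array([-0.00188155, -0.00087741,  0.00188372, -0.00020203, -0.00129265,
        0.0002375 ]), 'joint_efforts': array([ 1.89360726e-03, -4.36904919e+01,  3.53605592e+01,  1.38175997e-02,
        4.29707734e-05,  1.84999578e-05]), 'ee_pos': array([0.20998158, 0.4807574 , 0.21777984]), 'ee_rot': array([-6.42200949e-01, -3.07497622e+00,  2.28212967e-03]), 'wrist_force': array([ 0.32214414, -0.61088165,  0.38318743]), 'wrist_torque': array([ 0.0317088 ,  0.00243258, -0.00076255]), 'grip_force': 0.0, 'gripper_width': 1.0027263287737371}
```

View pics/top0.png

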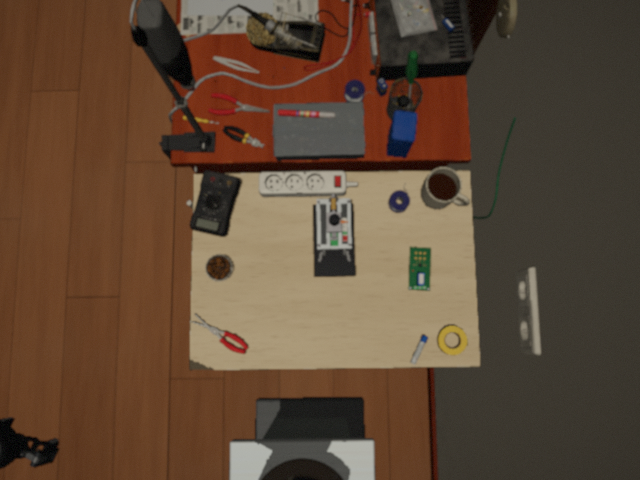

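View pics/scene0.png

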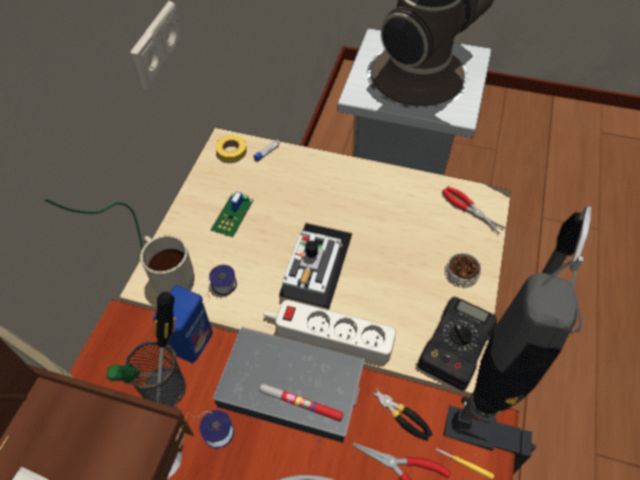

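The top view shows the jig around (334,237), with its mouth edge near row 275. The board is to its right at about (420,268), pads away from the robot, and the tin is on the left at (219,267). The scene view agrees. I'll enlarge the crops.

```bash
python3 - <<'E'
import cv2,numpy as np
a=cv2.imread("pics/top0.png")
b=cv2.resize(a[190:290,300:365],None,fx=6,fy=6,interpolation=cv2.INTER_CUBIC)
c=cv2.resize(a[235:300,395:445],None,fx=8,fy=8,interpolation=cv2.INTER_CUBIC)
o=np.zeros((600,790,3),np.uint8); o[:600,:390]=b; o[:520,390:790]=c
cv2.imwrite("pics/crop0.png",o)
E
cat > h.py <<'E'
import numpy as np,cv2
from scipy.spatial.transform import Rotation as R
def ray(c,uv,z):
    p=cv2.undistortPoints(np.array([[uv]],float),c["mtx"],c["distortion"])[0,0]
    T=c["T"]; d=T[:3,:3]@[p[0],p[1],1]; return T[:3,3]+d*(z-T[2,3])/d[2]
def proj(c,P):
    Ti=np.linalg.inv(c["T"]); P=np.atleast_2d(P)
    return cv2.projectPoints(P@Ti[:3,:3].T+Ti[:3,3],np.zeros(3),np.zeros(3),c["mtx"],c["distortion"])[0][:,0]
def tool(s,d): return R.from_rotvec(s["ee_rot"]).inv().apply(d)
def yaw(s):  # tool y axis heading
    y=R.from_rotvec(s["ee_rot"]).apply([0,1,0]); return np.arctan2(y[1],y[0])
E
```

```text
(no output)
```

View pics/crop0.png

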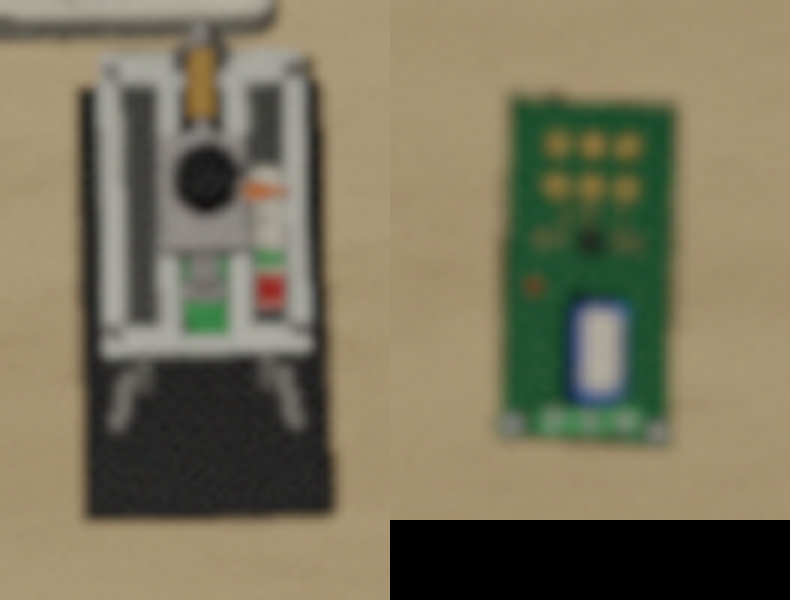

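The crop shows the jig mouth edge (base front) at about (87,518)-(333,512), the knob top at (207,178), and the top plate corners at (102,357), (315,355), (100,55), (310,55). The board corners are (510,95), (678,103), (670,443), (503,437), and the relay top centre is about (602,348).

```bash
python3 - <<'E'
from h import *; from plant import arm
c=arm.capture("top")
j=lambda x,y:(300+(x+.5)/6-.5,190+(y+.5)/6-.5)
b=lambda x,y:(395+(x-390+.5)/8-.5,235+(y+.5)/8-.5)
B=np.array([ray(c,b(*p),.003) for p in [(510,95),(678,103),(670,443),(503,437)]])
print("board",B.round(4).tolist(),B.mean(0)); f=(B[0]+B[1]-B[2]-B[3])/2; print("len",np.linalg.norm(f),"yaw",np.arctan2(f[1],f[0]), np.linalg.norm(B[0]-B[1]))
print("relay",ray(c,b(602,348),.028))
J=np.array([ray(c,j(*p),.012) for p in [(87,518),(333,512)]]); print("base front",J.round(4).tolist())
K=np.array([ray(c,j(*p),.062) for p in [(102,357),(315,355),(310,55),(100,55)]]);print("plate",K.round(4).tolist())
f=(K[3]+K[2]-K[0]-K[1]);print("yaw",np.arctan2(f[1],f[0]))
print("knob",ray(c,j(207,178),.11))
print(yaw(arm.get_state()))
for n in ["wrist"]:
    w=arm.capture(n);print(w["mtx"],w["T"])
E
```

```text
board [[0.5796, -0.2531, 0.003], [0.5766, -0.3018, 0.003], [0.4783, -0.2954, 0.003], [0.4807, -0.2475, 0.003]] [ 0.52883098 -0.27445631  0.003     ]
len 0.0988179418872417 yaw -0.0607455008422926 0.04878474065773179
relay [ 0.50363184 -0.27276005  0.028     ]
base front [[0.5133, -0.0313, 0.012], [0.5143, -0.1249, 0.012]]
plate [[0.568, -0.0384, 0.062], [0.5677, -0.1169, 0.062], [0.681, -0.1174, 0.062], [0.682, -0.0388, 0.062]]
yaw -0.0041074222474213485
knob [ 0.62527247 -0.07732864  0.11      ]
1.1589851995274454
[[367.85160955   0.         320.96496294]
 [  0.         367.85160955 239.75582415]
 [  0.           0.           1.        ]] [[ 0.40071684  0.87434019  0.27377956  0.14100787]
 [ 0.91620052 -0.38187965 -0.12142709  0.51107721]
 [-0.00161774  0.29949486 -0.95409654  0.37234402]
 [ 0.          0.          0.          1.        ]]
```

```bash
python3 steer.py '0,0,0,-0.117
0,0,0,-0.117
0,0,0,-0.117' 1.0; R='x'; python3 steer.py '-0.02,-0.043,0,0
-0.02,-0.043,0,0
-0.02,-0.043,0,0
-0.02,-0.043,0,0
-0.02,-0.043,0,0'; python3 steer.py '-0.02,-0.043,0,0
-0.02,-0.043,0,0
-0.02,-0.043,0,0
-0.02,-0.043,0,0
-0.02,-0.043,0,0'; python3 steer.py '-0.02,-0.043,0,0
-0.02,-0.043,0,0
-0.02,-0.043,0,0
-0.02,-0.043,0,0
0,0,0,0'
python3 - <<'E'
from h import *; from plant import arm
s=arm.get_state();print(s["ee_pos"],s["ee_rot"],yaw(s)); print(tool(s,np.array([.5036,-.2728,.2])-s["ee_pos"]))
c=arm.capture("wrist"); cv2.imwrite("pics/w1.png",c["img"][...,::-1])
E
```

```text
clock: 0.5
ee_pos: [0.2101, 0.481, 0.2183]
ee_rot: [-0.088, -3.14, 0.001]
wrist_force: [-0.6, -0.2, 0.1]
gripper_width: 0.998
grip_force: 0.0
clock: 1.0
ee_pos: [0.297, 0.2587, 0.2184]
ee_rot: [0.094, 3.14, 0.0]
wrist_force: [0.5, -0.8, -0.2]
gripper_width: 1.002
grip_force: 0.0
clock: 1.5
ee_pos: [0.3838, 0.0378, 0.2186]
ee_rot: [0.096, 3.139, 0.0]
wrist_force: [1.0, 1.5, 0.1]
gripper_width: 0.997
grip_force: 0.0
clock: 2.0
ee_pos: [0.4543, -0.1413, 0.2174]
ee_rot: [-0.105, -3.139, 0.002]
wrist_force: [-0.4, -0.1, -0.5]
gripper_width: 0.999
grip_force: 0.0
[ 0.4543097  -0.14126059  0.21744966] [-1.04511212e-01 -3.13926478e+00  1.68475786e-03] 1.504237969362294
[-0.05793945 -0.12795077  0.01755737]
```

View pics/w1.png

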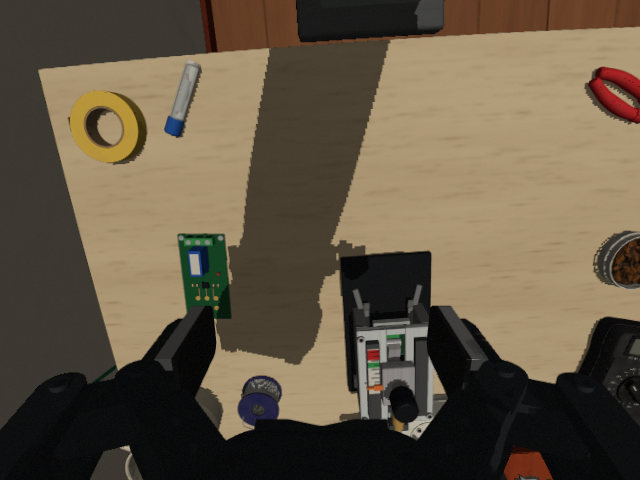

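The wrist view shows the board at about (205,275) with its relay at (197,262), and the jig's base front edge at (340,258)-(431,251). I'll enlarge both.

```bash
python3 - <<'E'
import cv2,numpy as np
a=cv2.imread("pics/w1.png")
b=cv2.resize(a[228:323,172:236],None,fx=6,fy=6,interpolation=cv2.INTER_CUBIC)
c=cv2.resize(a[245:335,335:438],None,fx=4,fy=4,interpolation=cv2.INTER_CUBIC)
o=np.zeros((600,800,3),np.uint8); o[:570,:384]=b; o[:360,384:796]=c
cv2.imwrite("pics/crop1.png",o)
E
```

```text
(no output)
```

View pics/crop1.png

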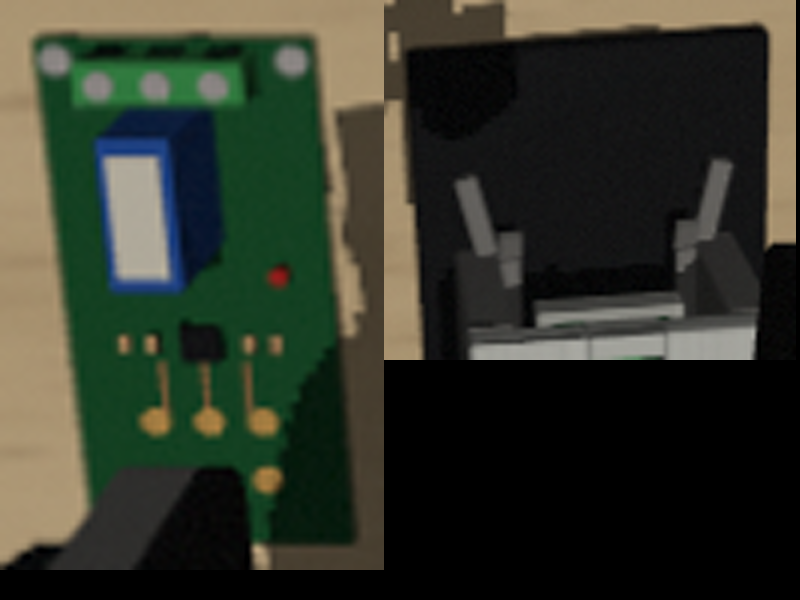

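The crop shows relay top corners (97,140), (170,138), (187,290), (110,292) and board corners (33,38), (316,37), (356,543). On the jig, the base front corners are (405,48) and (765,27), the guide tips (467,180) and (722,163), and the plate front (471,343)-(757,327).

```bash
python3 - <<'E'
from h import *; from plant import arm
c=arm.capture("wrist")
b=lambda p:(172+(p[0]+.5)/6-.5,228+(p[1]+.5)/6-.5)
j=lambda p:(335+(p[0]-384+.5)/4-.5,245+(p[1]+.5)/4-.5)
P=np.array([ray(c,b(p),.003) for p in [(33,38),(316,37),(356,543)]]);print("board",P.round(4).tolist(),"ctr",(P[0]+P[2])/2)
f=P[2]-P[1];print(np.linalg.norm(f),np.arctan2(f[1],f[0]),np.linalg.norm(P[1]-P[0]))
Q=np.array([ray(c,b(p),.028) for p in [(97,140),(170,138),(187,290),(110,292)]]);print("relay",Q.round(4).tolist(),Q.mean(0))
f=Q[2]+Q[3]-Q[0]-Q[1];print(np.arctan2(f[1],f[0]),np.linalg.norm(f)/2)
for z,ps in ((.012,[(405,48),(765,27)]),(.017,[(467,180),(722,163)]),(.062,[(471,343),(757,327)])):
    G=np.array([ray(c,j(p),z) for p in ps]);d=G[1]-G[0];print(z,G.round(4).tolist(),G.mean(0).round(4),np.linalg.norm(d),"yaw",np.arctan2(-d[0],d[1]))
E
```

```text
board [[0.4768, -0.2929, 0.003], [0.48, -0.2431, 0.003], [0.5791, -0.25, 0.003]] ctr [ 0.52796835 -0.27147081  0.003     ]
0.09939277262972758 -0.06988939633942906 0.049949674944645465
relay [[0.4883, -0.2747, 0.028], [0.4888, -0.2625, 0.028], [0.5159, -0.2641, 0.028], [0.5154, -0.2773, 0.028]] [ 0.50210653 -0.2696611   0.028     ]
-0.07663914229062282 0.027225648260890255
0.012 [[0.51, -0.1237, 0.012], [0.5105, -0.03, 0.012]] [ 0.5102 -0.0768  0.012 ] 0.09368459365098251 yaw -0.004396989103490146
0.017 [[0.5463, -0.1093, 0.017], [0.546, -0.0419, 0.017]] [ 0.5462 -0.0756  0.017 ] 0.06741254315679211 yaw 0.00529478538764649
0.062 [[0.5679, -0.1132, 0.062], [0.5684, -0.0445, 0.062]] [ 0.5682 -0.0789  0.062 ] 0.06863624696155284 yaw -0.005947204315663982
```

```bash
python3 steer.py '-0.0189,-0.0417,0,0
-0.0189,-0.0417,0,0
-0.0189,-0.0417,0,0
0,0,0.045,0
0,0,0.045,0'; python3 steer.py '0,0,0.03,0
0,0,0,0
0,0,0,0'
python3 - <<'E'
from h import *; from plant import arm
s=arm.get_state();print(s["ee_pos"],yaw(s)); print(tool(s,np.array([.5025,-.270,.015])-s["ee_pos"]))
c=arm.capture("wrist"); cv2.imwrite("pics/w2.png",c["img"][...,::-1])
E
```

```text
clock: 2.6
ee_pos: [0.5037, -0.2655, 0.1288]
ee_rot: [0.095, 3.137, -0.002]
wrist_force: [-0.8, 0.5, -1.0]
gripper_width: 1.001
grip_force: 0.0
clock: 2.9
ee_pos: [0.5021, -0.2639, 0.0993]
ee_rot: [-0.093, -3.14, -0.0]
wrist_force: [0.4, -0.4, -0.2]
gripper_width: 0.998
grip_force: 0.0
[ 0.50207267 -0.26386863  0.09933647] 1.5116943764268718
[-0.00081249 -0.00611851  0.08433457]
```

View pics/w2.png

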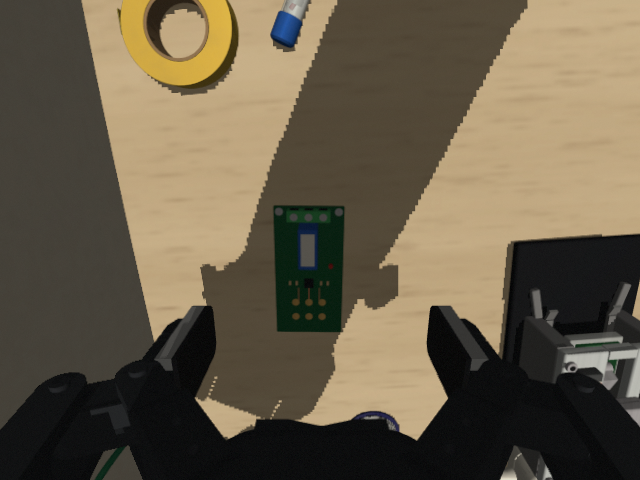

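The relay top is centred at about (307,250), the board's rear edge runs (274,206)-(344,207), and the front corners are (277,331) and (341,331). The finger midline is near column 321.

```bash
python3 - <<'E'
from h import *; from plant import arm
c=arm.capture("wrist");s=arm.get_state()
r=ray(c,(307.3,250),.028);print(r)
P=np.array([ray(c,p,.003) for p in [(274,206),(344,207),(341,331),(277,331)]]);print(P.round(4).tolist(),P.mean(0))
f=P[2]+P[3]-P[0]-P[1];y=np.arctan2(f[1],f[0]);print(y,P.mean(0)-.026*np.array([np.cos(y),np.sin(y),0]))
print(s["ee_pos"],yaw(s),tool(s,np.r_[r[:2],.016]-s["ee_pos"]))
E
```

```text
[ 0.50529186 -0.27427238  0.028     ]
[[0.4801, -0.2967, 0.003], [0.4837, -0.248, 0.003], [0.5822, -0.2543, 0.003], [0.5793, -0.3042, 0.003]] [ 0.5313344  -0.27580252  0.003     ]
-0.06996520552437269 [ 0.50539801 -0.27398491  0.003     ]
[ 0.50336927 -0.26494027  0.10111894] 1.511147520631805 [-0.0021938  -0.00908279  0.08513935]
```

```bash
python3 steer.py '-0.002,-0.009,0,0.01
0,0,0.03,0
0,0,0.03,0
0,0,0.025,0
0,0,0,0'; python3 steer.py '0,0,0,0
0,0,0,0
0,0,0,0
0,0,0,0
0,0,0,0' 0.0 35; python3 steer.py '0,0,0,0
0,0,0,0
0,0,0,0'
python3 - <<'E'
from h import *; from plant import arm
c=arm.capture("wrist"); cv2.imwrite("pics/w3.png",c["img"][...,::-1])
s=arm.get_state();print(s["ee_pos"],yaw(s))
E
```

```text
clock: 3.5
ee_pos: [0.502, -0.2739, 0.0114]
ee_rot: [-0.112, -3.136, -0.003]
wrist_force: [-0.0, -0.7, 0.4]
gripper_width: 1.0
grip_force: 0.0
clock: 4.0
ee_pos: [0.5039, -0.2744, 0.0143]
ee_rot: [0.111, 3.139, -0.001]
wrist_force: [-0.4, -0.6, 3.4]
gripper_width: 0.147
grip_force: 7.7
clock: 4.3
ee_pos: [0.5039, -0.2744, 0.0143]
ee_rot: [0.111, 3.139, -0.001]
wrist_force: [-0.5, 0.2, 5.6]
gripper_width: 0.121
grip_force: 34.5
[ 0.50391245 -0.27440134  0.01433592] 1.5001096754285732
```

```bash
python3 steer.py '0,0,-0.03,0
0,0,-0.04,0
0,0,-0.02,0
0,0,0,-0.035
0,0,0,-0.035'; python3 steer.py '0,0,0,0
0,0,0,0'
python3 - <<'E'
from h import *; from plant import arm
s=arm.get_state();print(s["ee_pos"],yaw(s)); print(tool(s,np.array([.455,-.0765,.10])-s["ee_pos"]))
E
```

```text
clock: 4.85
ee_pos: [0.5038, -0.2744, 0.1043]
ee_rot: [-0.001, 3.14, -0.001]
wrist_force: [-0.4, 0.0, -1.4]
gripper_width: 0.113
grip_force: 34.1
clock: 5.05
ee_pos: [0.5032, -0.2741, 0.1031]
ee_rot: [-0.003, -3.141, -0.001]
wrist_force: [-0.7, -0.3, -0.8]
gripper_width: 0.121
grip_force: 34.1
[ 0.50323364 -0.27408048  0.1030761 ] 1.5692008101265684
[0.04854664 0.19750221 0.00317687]
```

```bash
python3 steer.py '0.01,0.04,0,0
0.01,0.04,0,0
0.01,0.04,0,0
0.01,0.04,0,0
0.0085,0.0375,0,0';  python3 steer.py '0,0,0,0
0,0,0.02,0
0,0,0.02,0
0,0,0,0
0,0,0,0'
python3 - <<'E'
from h import *; from plant import arm
c=arm.capture("wrist"); cv2.imwrite("pics/w4.png",cv2.resize(c["img"][120:480,160:640,::-1],(800,600),interpolation=cv2.INTER_CUBIC))
s=arm.get_state();print(s["ee_pos"],yaw(s))
E
```

```text
clock: 5.55
ee_pos: [0.4541, -0.0752, 0.1032]
ee_rot: [-0.003, -3.141, -0.0]
wrist_force: [0.2, 0.3, -0.1]
gripper_width: 0.12
grip_force: 34.2
clock: 6.05
ee_pos: [0.4549, -0.077, 0.0635]
ee_rot: [-0.002, -3.14, -0.0]
wrist_force: [0.5, -0.6, -0.5]
gripper_width: 0.117
grip_force: 34.2
[ 0.45546163 -0.07711298  0.06405152] 1.5692201627986524
```

View pics/w4.png

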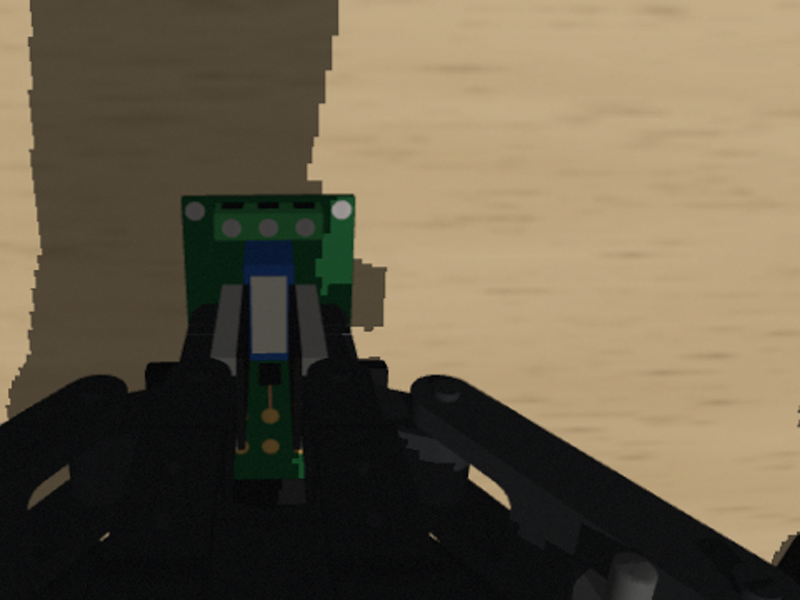

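The board hangs straight in the fingers. In the crop its rear corners are (182,196) and (355,195), the relay top is (250-289, 277-354), and the front edge is at row 479. I'll solve its pose relative to the tool.

```bash
python3 - <<'E'
from h import *; from plant import arm
c=arm.capture("wrist");s=arm.get_state()
O=np.array([[-50,-25,3],[-50,25,3],[-40,-6.5,28],[-40,6.5,28],[-12,6.5,28],[-12,-6.5,28],[50,0,3]],float)/1e3
I=np.array([(182,196),(355,195),(250,277),(288,277),(289,354),(250,354),(270,479)],float)
I=(I+.5)*.6-.5+[160,120]
ok,rv,tv=cv2.solvePnP(O,I,c["mtx"],c["distortion"],flags=cv2.SOLVEPNP_SQPNP)
print((cv2.projectPoints(O,rv,tv,c["mtx"],c["distortion"])[0][:,0]-I).round(2).tolist())
W=c["T"][:3,:3]@cv2.Rodrigues(rv)[0]; t=c["T"][:3,:3]@tv[:,0]+c["T"][:3,3]
print("board axes",W.round(3).tolist(),"origin",t,"relay",t+W@[-.026,0,.028],"nose",t+W@[.05,0,0],s["ee_pos"])
E
```

```text
[[0.03, 2.18], [-0.0, 2.2], [-3.87, -5.76], [3.85, -5.93], [2.7, 4.46], [-2.72, 4.63], [-0.0, -2.16]]
board axes [[1.0, -0.003, 0.019], [0.003, 1.0, 0.003], [-0.019, -0.003, 1.0]] origin [ 0.48274674 -0.07759378  0.04547284] relay [ 0.4572964  -0.0775796   0.07397336] nose [ 0.53273706 -0.07744866  0.04449984] [ 0.45577941 -0.07712431  0.06439455]
```

```bash
python3 steer.py '0,0,0.02,0
0,0,0.012,0
0,0,0,0
0,0,0,0'; for i in 1; do python3 steer.py '0,0,0.002,0
0,0,0,0
0,0,0,0'; done; python3 steer.py '0,0,0.0015,0
0,0,0,0
0,0,0,0';python3 steer.py '0,0,0.0015,0
0,0,0,0
0,0,0,0'
```

```text
clock: 6.55
ee_pos: [0.4551, -0.0768, 0.0318]
ee_rot: [-0.002, -3.141, -0.0]
wrist_force: [0.0, -0.3, -0.3]
gripper_width: 0.119
grip_force: 34.2
clock: 6.85
ee_pos: [0.4554, -0.0767, 0.0299]
ee_rot: [0.001, 3.141, -0.0]
wrist_force: [-0.3, -0.2, -1.1]
gripper_width: 0.12
grip_force: 34.2
clock: 7.15
ee_pos: [0.4551, -0.0767, 0.028]
ee_rot: [-0.001, -3.141, -0.0]
wrist_force: [-0.2, -0.1, -0.6]
gripper_width: 0.119
grip_force: 34.2
clock: 7.45
ee_pos: [0.4551, -0.0767, 0.0265]
ee_rot: [-0.001, -3.142, -0.0]
wrist_force: [0.6, -0.2, -1.0]
gripper_width: 0.118
grip_force: 34.3
```

```bash
python3 steer.py '0,0,0.001,0
0,0,0,0
0,0,0,0';python3 steer.py '0,0,0.001,0
0,0,0,0
0,0,0,0'
```

```text
clock: 7.75
ee_pos: [0.4552, -0.0767, 0.0255]
ee_rot: [0.001, 3.141, -0.0]
wrist_force: [-0.2, 0.5, -0.3]
gripper_width: 0.113
grip_force: 34.3
clock: 8.05
ee_pos: [0.4551, -0.0767, 0.0245]
ee_rot: [-0.001, -3.142, 0.0]
wrist_force: [0.6, 0.5, 0.0]
gripper_width: 0.12
grip_force: 34.2
```

```bash
python3 steer.py '0,0,0.001,0
0,0,0,0
0,0,0,0';python3 steer.py '0,0,0.001,0
0,0,0,0
0,0,0,0'
```

```text
clock: 8.35
ee_pos: [0.4551, -0.0767, 0.0235]
ee_rot: [-0.001, -3.142, 0.0]
wrist_force: [-1.2, -0.9, 1.6]
gripper_width: 0.116
grip_force: 34.2
clock: 8.65
ee_pos: [0.4551, -0.0767, 0.0225]
ee_rot: [-0.001, -3.141, 0.0]
wrist_force: [-0.9, -0.8, 0.7]
gripper_width: 0.119
grip_force: 34.2
```

```bash
python3 - <<'E'
from h import *; from plant import arm
c=arm.capture("wrist"); a=cv2.imread("pics/w4.png"); b=cv2.resize(c["img"][120:480,160:640,::-1],(800,600),interpolation=cv2.INTER_CUBIC); cv2.imwrite("pics/w5.png",b)
for n,(x0,y0,x1,y1) in dict(term=(212,203,325,242),relay=(246,268,293,362),nose=(245,400,295,482),Lscrew=(183,198,208,222),Rscrew=(330,198,353,222)).items():
    m=cv2.matchTemplate(b,a[y0:y1,x0:x1],cv2.TM_CCOEFF_NORMED); _,v,_,p=cv2.minMaxLoc(m); print(n,round(v,3),p[0]-x0,p[1]-y0)
E
```

```text
term 0.972 0 2
relay 0.979 0 0
nose 0.927 0 13
Lscrew 0.984 1 4
Rscrew 0.977 -1 5
```

View pics/w5.png

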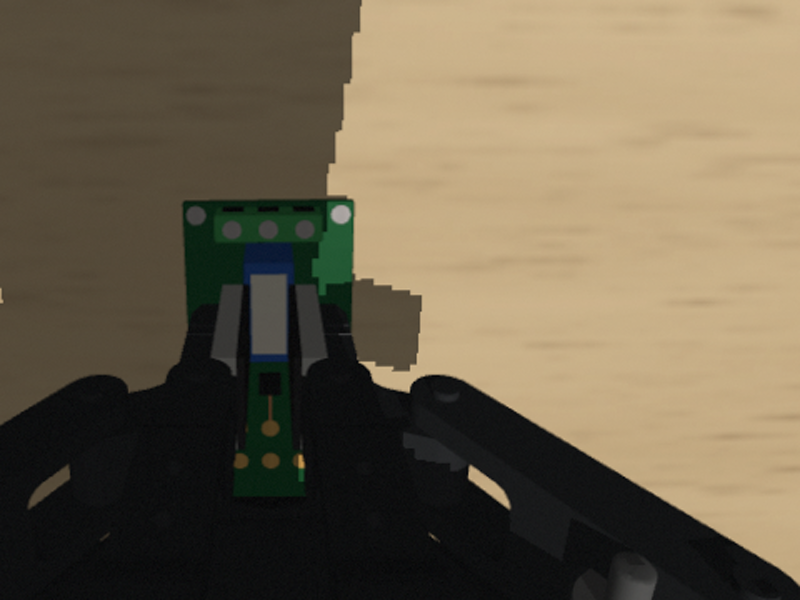

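The front edge is now at row 495 (was 479) and the rear edge at row 201 (was 196), so the board has pitched nose-up against the bed. I'll fit both states.

```bash
python3 - <<'E'
from h import *; from plant import arm
from scipy.optimize import least_squares
c=arm.capture("wrist");s=arm.get_state();tcp=s["ee_pos"];print(tcp)
k=lambda p:(np.array(p,float)+.5)*.6-.5+[160,120]
O=np.array([[-50,-25,3],[-50,25,3],[50,-1,3],[-26,0,28]])/1e3
# fit in tool-level frame, board pivot = relay centre point (x=-26,z=15)
for I in ([(182,196),(355,195),(270,479),(269.5,315)],[(183,201),(353.5,200),(270,495.5),(269,317)]):
    I=k(I)
    def w(p):
        a=p[3]; M=np.array([[np.cos(a),0,-np.sin(a)],[0,1,0],[np.sin(a),0,np.cos(a)]])
        return M,tcp+p[:3]
    def f(p):
        M,t=w(p); return (proj(c,(O-[-.026,0,.015])@M.T+t)-I).ravel()
    r=least_squares(f,[0,0,0,0],x_scale=[.001,.001,.001,.01]); M,t=w(r.x)
    g=lambda q:(np.array(q)-[-.026,0,.015])@M.T+t-tcp
    print(r.x.round(4),r.fun.round(1),"nose rel tcp",g([.05,0,0]).round(4),"rear",g([-.05,0,0]).round(4))
E
```

```text
[ 0.45509873 -0.07668706  0.02248752]
[-0.0001 -0.0003 -0.0008 -0.0075] [ 0.   0.2  1.4  0.7 -1.9 -0.1  0.2 -0.7] nose rel tcp [ 0.0758 -0.0003 -0.0164] rear [-0.0242 -0.0003 -0.0156]
[ 0.001  -0.0004 -0.0003  0.0583] [-0.3  0.4  1.6  0.8 -2.  -0.2  0.3 -0.9] nose rel tcp [ 0.0777 -0.0004 -0.0108] rear [-0.0221 -0.0004 -0.0167]
```

```bash
python3 steer.py '0,0,-0.012,0
0.025,0,0,0
0.015,0,0,0
0,0,0.008,0
0,0,0,0'; python3 steer.py '0,0,0.008,0
0,0,0,0
0,0,0.002,0
0,0,0,0
0,0,0,0'; python3 steer.py '0,0,0.001,0
0,0,0,0
0,0,0,0'
```

```text
clock: 9.25
ee_pos: [0.4147, -0.0766, 0.0259]
ee_rot: [-0.002, -3.141, -0.0]
wrist_force: [-0.5, -0.3, -0.4]
gripper_width: 0.115
grip_force: 35.3
clock: 9.75
ee_pos: [0.4153, -0.0767, 0.0164]
ee_rot: [-0.001, -3.141, -0.0]
wrist_force: [-0.3, 0.1, -0.8]
gripper_width: 0.117
grip_force: 35.3
clock: 10.05
ee_pos: [0.4152, -0.0767, 0.0156]
ee_rot: [0.001, 3.141, -0.0]
wrist_force: [0.4, 0.0, -0.5]
gripper_width: 0.116
grip_force: 35.3
```

```bash
cat > chk.py <<'E'
from h import *; from plant import arm
c=arm.capture("wrist"); a=cv2.imread("pics/w4.png"); b=cv2.resize(c["img"][120:480,160:640,::-1],(800,600),interpolation=cv2.INTER_CUBIC)
print(arm.get_state()["ee_pos"].round(4))
for n,(x0,y0,x1,y1) in dict(relay=(246,268,293,362),nose=(245,400,295,482),L=(183,198,208,222),R=(330,198,353,222)).items():
    m=cv2.matchTemplate(b[:,:400],a[y0:y1,x0:x1],cv2.TM_CCOEFF_NORMED); _,v,_,p=cv2.minMaxLoc(m); print(n,round(v,3),p[0]-x0,p[1]-y0,end="; ")
print()
E
python3 chk.py; python3 steer.py '0,0,0.001,0
0,0,0,0
0,0,0,0'; python3 chk.py;  python3 steer.py '0,0,0.001,0
0,0,0,0
0,0,0,0'; python3 chk.py
```

```text
[ 0.4152 -0.0767  0.0156]
relay 0.998 0 0; nose 0.84 0 -2; L 0.998 0 0; R 0.98 -147 1; 
clock: 10.4
ee_pos: [0.4151, -0.0767, 0.0145]
ee_rot: [0.001, 3.142, 0.0]
wrist_force: [-0.7, 0.5, -0.1]
gripper_width: 0.111
grip_force: 35.4
[ 0.4151 -0.0766  0.0145]
relay 0.997 0 0; nose 0.859 0 0; L 0.99 0 0; R 0.968 -146 2; 
clock: 10.75
ee_pos: [0.4153, -0.0767, 0.0143]
ee_rot: [0.001, 3.141, -0.0]
wrist_force: [-2.9, 0.6, 7.3]
gripper_width: 0.115
grip_force: 38.1
[ 0.4153 -0.0767  0.0143]
relay 0.997 0 0; nose 0.87 0 0; L 0.99 0 0; R 0.968 -147 2;
```

```bash
python3 steer.py '0,0,-0.02,0
-0.02,0,0,0
-0.02,0,0,0
0,0,0.0065,0
0,0,0,0'; python3 steer.py '-0.01,0,0,0
-0.01,0,0,0
0,0,0,0'; python3 chk.py
```

```text
clock: 11.3
ee_pos: [0.4541, -0.0765, 0.0258]
ee_rot: [-0.001, -3.139, -0.001]
wrist_force: [-0.0, -1.2, -0.9]
gripper_width: 0.116
grip_force: 35.4
clock: 11.6
ee_pos: [0.4766, -0.0768, 0.0272]
ee_rot: [0.001, 3.14, -0.0]
wrist_force: [1.1, -0.7, -0.8]
gripper_width: 0.115
grip_force: 35.3
[ 0.4758 -0.0767  0.0271]
relay 0.998 0 0; nose 0.979 0 0; L 0.997 0 0; R 0.995 0 0;
```

```bash
python3 steer.py '-0.005,0,0,0
-0.005,0,0,0
-0.005,0,0,0
-0.005,0,0,0
0,0,0,0'; python3 chk.py;python3 steer.py '-0.005,0,0,0
-0.005,0,0,0
-0.005,0,0,0
-0.005,0,0,0
0,0,0,0'; python3 chk.py
```

```text
clock: 12.15
ee_pos: [0.4959, -0.0768, 0.027]
ee_rot: [0.001, 3.141, -0.0]
wrist_force: [0.8, -0.2, -1.7]
gripper_width: 0.116
grip_force: 35.4
[ 0.4955 -0.0768  0.027 ]
relay 0.997 0 0; nose 0.966 -1 0; L 0.993 0 0; R 0.985 0 0; 
clock: 12.7
ee_pos: [0.516, -0.0767, 0.027]
ee_rot: [0.001, 3.141, -0.0]
wrist_force: [-0.4, -0.9, -1.7]
gripper_width: 0.115
grip_force: 35.4
[ 0.5155 -0.0768  0.027 ]
relay 0.997 0 0; nose 0.835 -1 -2; L 0.996 0 0; R 0.986 0 0;
```

```bash
python3 steer.py '-0.005,0,0,0
-0.005,0,0,0
-0.005,0,0,0
-0.004,0,0,0
0,0,0,0'; python3 steer.py '-0.002,0,0,0
0,0,0,0
0,0,0,0'; python3 steer.py '-0.002,0,0,0
0,0,0,0
0,0,0,0'; python3 steer.py '-0.002,0,0,0
0,0,0,0
0,0,0,0'
```

```text
clock: 13.25
ee_pos: [0.5348, -0.0767, 0.027]
ee_rot: [0.001, 3.141, -0.0]
wrist_force: [-0.1, -0.8, -0.2]
gripper_width: 0.113
grip_force: 35.5
clock: 13.55
ee_pos: [0.5361, -0.0767, 0.027]
ee_rot: [-0.001, -3.142, -0.0]
wrist_force: [0.7, -0.6, -0.9]
gripper_width: 0.113
grip_force: 35.5
clock: 13.85
ee_pos: [0.5382, -0.0767, 0.027]
ee_rot: [0.001, 3.141, 0.0]
wrist_force: [0.2, -0.8, -0.2]
gripper_width: 0.118
grip_force: 35.5
clock: 14.15
ee_pos: [0.5402, -0.0767, 0.027]
ee_rot: [0.001, 3.141, 0.0]
wrist_force: [1.3, -0.3, -0.8]
gripper_width: 0.117
grip_force: 35.5
```

```bash
python3 steer.py '-0.0015,0,0,0
0,0,0,0
0,0,0,0'; python3 steer.py '-0.0015,0,0,0
0,0,0,0
0,0,0,0'; python3 steer.py '-0.001,0,0,0
0,0,0,0
0,0,0,0'; python3 chk.py
```

```text
clock: 14.45
ee_pos: [0.5417, -0.0768, 0.027]
ee_rot: [0.001, 3.142, 0.0]
wrist_force: [0.3, -0.2, -1.1]
gripper_width: 0.115
grip_force: 35.5
clock: 14.75
ee_pos: [0.5426, -0.0768, 0.0268]
ee_rot: [-0.001, -3.141, 0.0]
wrist_force: [-2.9, 0.4, 0.6]
gripper_width: 0.117
grip_force: 35.8
clock: 15.05
ee_pos: [0.5426, -0.0768, 0.0266]
ee_rot: [-0.001, -3.139, 0.0]
wrist_force: [-6.8, -1.0, 1.5]
gripper_width: 0.113
grip_force: 36.3
[ 0.5426 -0.0768  0.0266]
relay 0.995 0 0; nose 0.521 71 -205; L 0.996 0 0; R 0.987 0 0;
```

```bash
python3 steer.py '0,0,0.0006,0
0,0,0,0' ; python3 steer.py '0,0,0,0
0,0,0,0
0,0,0,0
0,0,0,0' 0.6; python3 chk.py; python3 steer.py '0,0,-0.03,0
0,0,-0.04,0
0,0,-0.04,0
0,0,0,0
0,0,0,0'
python3 - <<'E'
from h import *; from plant import arm
s=arm.get_state();print(s["ee_pos"],yaw(s)); c=arm.capture("wrist"); cv2.imwrite("pics/w6.png",cv2.resize(c["img"][180:420,180:480,::-1],(750,600),interpolation=cv2.INTER_CUBIC))
E
```

```text
clock: 15.3
ee_pos: [0.5426, -0.0769, 0.0264]
ee_rot: [-0.002, -3.139, 0.0]
wrist_force: [-7.5, -0.4, 4.3]
gripper_width: 0.115
grip_force: 37.2
clock: 15.7
ee_pos: [0.5446, -0.0767, 0.0265]
ee_rot: [0.001, 3.141, 0.0]
wrist_force: [0.1, 0.4, 0.2]
gripper_width: 0.6
grip_force: 0.0
[ 0.5445 -0.0767  0.0265]
relay 0.93 0 -8; nose 0.525 71 -212; L 0.991 0 -7; R 0.989 0 -7; 
clock: 16.25
ee_pos: [0.545, -0.0768, 0.1374]
ee_rot: [0.001, 3.139, -0.0]
wrist_force: [-0.0, 0.7, -1.4]
gripper_width: 0.604
grip_force: 0.0
[ 0.54501986 -0.07681429  0.1374457 ] 1.5700753303318549
```

View pics/w6.png

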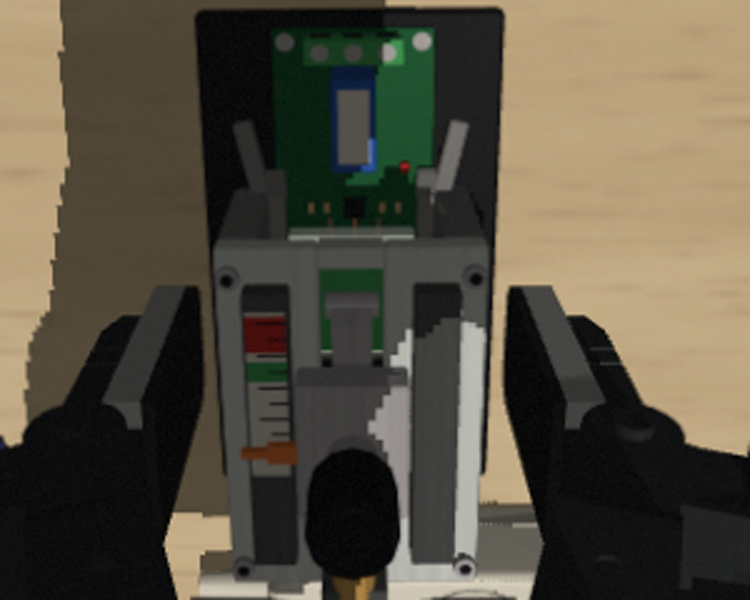

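The board lies in the jig under the lips, rear edge at row 28 with the base front at row 10. The knob is centred near column 352, and the pointer at row 453 is at rest. I'll check the board's seating numerically.

```bash
python3 - <<'E'
from h import *; from plant import arm
c=arm.capture("wrist");s=arm.get_state()
k=lambda p:((p[0]+.5)/2.5-.5+180,(p[1]+.5)/2.5-.5+180)
f=np.array([ray(c,k(p),.012) for p in [(197,12),(502,11)]]);b=np.array([ray(c,k(p),.015) for p in [(273,29),(434,29)]])
print(f.round(4).tolist(),b.round(4).tolist(),"gap",b.mean(0)-f.mean(0))
print("knob sides at .108",ray(c,k((307,505)),.108),ray(c,k((398,505)),.108)); print(s["ee_pos"])
E
python3 steer.py '-0.03,0,-0.002,0
-0.03,0,0,0
-0.024,0,0,0
0,0,0,0
0,0,0,0'; python3 steer.py '0,0,0.02,0
0,0,0.018,0
0,0,0.01,0
0,0,0,0
0,0,0,0'
```

```text
[[0.512, -0.1248, 0.012], [0.5118, -0.0322, 0.012]] [[0.5168, -0.1016, 0.015], [0.5168, -0.053, 0.015]] gap [0.00485813 0.00122006 0.003     ]
knob sides at .108 [ 0.61448571 -0.08845983  0.108     ] [ 0.61450658 -0.06678756  0.108     ]
[ 0.54358047 -0.07665143  0.1352859 ]
clock: 16.85
ee_pos: [0.6273, -0.0767, 0.1362]
ee_rot: [-0.001, -3.138, -0.001]
wrist_force: [0.6, -0.8, -0.4]
gripper_width: 0.599
grip_force: 0.0
clock: 17.35
ee_pos: [0.6277, -0.0768, 0.0908]
ee_rot: [-0.001, -3.141, -0.0]
wrist_force: [-0.4, 0.3, 1.0]
gripper_width: 0.602
grip_force: 0.0
```

The gap is 4.9 mm against the expected 5, so the board is home. Next I grip the knob.

```bash
python3 steer.py '0,0,0,0
0,0,0,0
0,0,0,0
0,0,0,0
0,0,0,0' 0.0 90; python3 steer.py '0,0,0,0
0,0,0,0
0,0,0,0'; python3 steer.py '0.003,0,0,0
0.003,0,0,0
0.003,0,0,0
0,0,0,0
0,0,0,0'
```

```text
clock: 17.85
ee_pos: [0.6287, -0.0771, 0.092]
ee_rot: [0.002, 3.14, -0.001]
wrist_force: [-1.5, -0.0, 6.3]
gripper_width: 0.21
grip_force: 88.1
clock: 18.15
ee_pos: [0.6287, -0.0771, 0.0919]
ee_rot: [0.001, 3.14, -0.001]
wrist_force: [-2.2, 0.2, 5.7]
gripper_width: 0.207
grip_force: 88.1
clock: 18.65
ee_pos: [0.621, -0.0772, 0.092]
ee_rot: [0.001, 3.137, -0.001]
wrist_force: [5.5, -1.7, 6.1]
gripper_width: 0.203
grip_force: 88.4
```

```bash
python3 steer.py '0.003,0,0,0
0.003,0,0,0
0.003,0,0,0
0.003,0,0,0
0,0,0,0'; python3 steer.py '0.002,0,0,0
0.002,0,0,0
0,0,0,0
0,0,0,0'
python3 - <<'E'
from h import *; from plant import arm
s=arm.get_state();print(s["ee_pos"],s["wrist_force"])
a=arm.capture("wrist");b=arm.capture("top");d=arm.capture("scene")
cv2.imwrite("pics/fw.png",a["img"][...,::-1])
p=proj(d,[.61,-.11,.08])[0].astype(int);q=proj(b,[.61,-.11,.08])[0].astype(int);print(p,q)
o=np.zeros((600,800,3),np.uint8)
w=a["img"][240:480,140:390,::-1];o[:480,:500]=cv2.resize(w,(500,480),interpolation=cv2.INTER_CUBIC)
for i,(im,r) in enumerate(((d,p),(b,q))):
    t=im["img"][r[1]-25:r[1]+25,r[0]-25:r[0]+25,::-1]; o[i*300:i*300+300,500:800]=cv2.resize(t,(300,300),interpolation=cv2.INTER_CUBIC)
cv2.imwrite("pics/f.png",o)
E
```

```text
clock: 19.15
ee_pos: [0.6099, -0.0773, 0.092]
ee_rot: [0.001, 3.135, -0.002]
wrist_force: [9.6, -2.4, 2.9]
gripper_width: 0.206
grip_force: 88.3
clock: 19.55
ee_pos: [0.6065, -0.0773, 0.092]
ee_rot: [0.001, 3.134, -0.002]
wrist_force: [10.6, -1.7, 2.1]
gripper_width: 0.207
grip_force: 88.3
[ 0.60653786 -0.07731545  0.0920433 ] [10.55414689 -1.6859254   2.10210225]
[296 242] [348 228]
```

View pics/f.png

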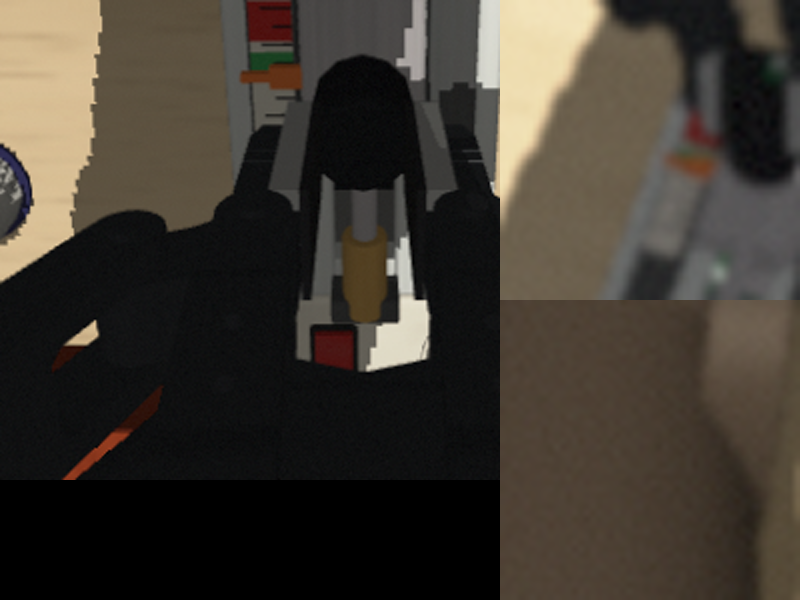

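The pointer (row 76) stands at the near edge of the green mark (about rows 53-77), with red ending at row 41. That puts travel at about 22 mm, which agrees with the tool's own 22.2 mm. I'll pull 3 mm more and read the scale column numerically.

```bash
python3 steer.py '0.001,0,0,0
0.001,0,0,0
0.001,0,0,0
0,0,0,0
0,0,0,0'
cat > ptr.py <<'E'
from h import *; from plant import arm
s=arm.get_state();print(s["ee_pos"].round(4),s["wrist_force"].round(1))
im=arm.capture("wrist")["img"]
for col in (261,269,276):
    h=cv2.cvtColor(im,cv2.COLOR_RGB2HSV)[225:300,col].astype(int)
    lab=''.join('.' if S<90 or V<50 else 'R' if H<6 or H>170 else 'O' if H<22 else 'G' if 40<H<90 else '.' for H,S,V in h); print(col,lab)
E
python3 ptr.py
```

```text
clock: 20.2
ee_pos: [0.6038, -0.0774, 0.092]
ee_rot: [0.001, 3.134, -0.002]
wrist_force: [11.5, -2.1, 0.6]
gripper_width: 0.205
grip_force: 88.3
[ 0.6038 -0.0774  0.092 ] [11.5 -2.1  0.6]
261 ..................................................OOOOOOO..................
269 ....................RRRRRRRRRRRRRRRRRRRRR.....GGGGOOOOOOO..................
276 ....................RRR..RRRRRRRR.RRRRRRR......OOOOOOOOOOOOO...............
```

```bash
python3 steer.py '0.0005,0,0,0
0,0,0,0
0,0,0,0
0,0,0,0
0,0,0,0'; python3 steer.py '0,0,0,0
0,0,0,0
0,0,0,0
0,0,0,0
0,0,0,0'; python3 ptr.py
```

```text
clock: 20.75
ee_pos: [0.6035, -0.0773, 0.0921]
ee_rot: [0.001, 3.134, -0.002]
wrist_force: [12.7, -2.2, 2.3]
gripper_width: 0.21
grip_force: 88.2
clock: 21.25
ee_pos: [0.6035, -0.0773, 0.092]
ee_rot: [0.001, 3.134, -0.002]
wrist_force: [11.2, -2.7, 2.2]
gripper_width: 0.209
grip_force: 88.2
[ 0.6035 -0.0773  0.092 ] [11.2 -2.7  2.2]
261 ..................................................OOOOOOO..................
269 .....................RRRRRRRRRRRRRRRRRRRR......GGGOOOOOO...................
276 .....................RRR.RRRRRRRRRRRRRRRR......OOOOOOOOOOOOO...............
```

The pull is steady, with the pointer in green and 12 N on the slide, so I'm handing it in.

```bash
python3 -c "
from plant import arm
print(arm.finish_job())"
```

```text
the job is handed in; nothing more can be done
None
```

I handed the job in at about 21 s with the board home against the stop and released, and the gripper holding the knob at about 24.5 mm of travel with the pointer in the green; pin force isn't directly readable and no verdict came back.

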